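# Fit the splined die head into the pipe-threading power drive and hold it home

## Robot

A 7-joint arm with a two-finger parallel gripper is mounted at the origin on the work surface. World frame = base frame: x ahead of the robot, y to its left, z up, the work surface at z = 0. Lengths are in mm, angles in rad, forces in N, time in s.
With the tool pointing down it reaches from about 425 to 800 mm from the base axis. Payload 8.3 kg.
Tool frame: the origin (TCP) lies at the very end of the fingers, on their centre line; the grasp point (between the pads) lies 19 mm behind it; z points along the fingers, y is the line along which they close (so a half turn about z gives the same grasp; the last joint's range is limited). The gripper opens to 85 mm and grips with 20 to 120 N. Pads are 22 mm wide; open, the fingers measure 114 mm over their backs; the gripper's body (76 mm by 85 mm) begins 54 mm behind the grasp point. The pads swing forward as they close: fully open they stand 13 mm farther back than shut.
Start: joints at [-1.319, 0.383, 0.016, 1.37, -0.006, 1.388, -0.046], TCP at [193.464, 594.285, 231.279] pointing down, gripper open.
Joint ranges: [-2.95, 2.95], [-0.25, 2.06], [-1.52, 1.56], [0.18, 2.33], [-1.44, 4.58], [0.02, 2.06], [-3.01, 3.01]. Speed limits (rad/s): [2.39, 2.39, 3.01, 3.01, 3.14, 3.14, 3.14].

## Interface

Orientations are given as [roll, pitch, yaw] about the fixed x, y, z axes, in that order (R = Rz(yaw) Ry(pitch) Rx(roll)).
In Python, from rig import manip gives the robot as it stands.
- The arm moves only by the tool jog_arm, never from a script. Its argument "increments" is a list of rows, each an object of numbers: "grip": the opening in per cent of the stroke, from 0 (shut) to 100 (fully open); "dx", "dy", "dz": the shift along the tool's x, y, z in mm; "yaw": the turn about the tool's z in degrees. A call has 1 to 8 rows; each row shifts and turns the commanded pose from where the row before left it, along the tool's axes as they then stand; what a row does not reach is not made up. A row lasts 1/10 s, in which the tool goes at most 50 mm and 8.59 degrees, less where a joint would pass 70% of its speed; a pose out of reach is approached as far as the arm can. A call with a gripper value outside its range is refused whole. The fingers move at their own pace and stop on an object; "newtons" is the grip in N (left out, the last holds). Time passes only in rows, so rows that do not move let the fingers close. It gives the time, the measured TCP pose, the force, the opening and the grip force at its end, in the units of the state.
- manip.state(): the state, without advancing time (a new reading comes with each control period).
- manip.snapshot(name): name is "side" or "top" or "wrist"; returns a dict with "color" (400x640x3 uint8, red, green, blue), "z_map" (400x640 float32, mm along the optical axis (not along the pixel's ray), 0 where there is no reading), "camera_matrix" (3x3 intrinsics, pixels), "view" (4x4, takes a point from world to camera coordinates). Camera axes: x right, y down, z forward; pixel columns grow to the right and rows downward; lengths in mm; the calibration is good to about 2 mm. A picture is of the moment at which its call begins.
- manip.close_job(): hands the job in; it is judged then, once.
Trained networks look in a picture, given as the dict that the camera call returned (one of the last four; its "shot" number tells which), for a name from the list of things; names that differ only in an ending like _2 or _b are one class to them, and where a whole thing is asked for, a point or a joint stands for the part that bears it (a point fixed in the world has none). Each returns a list of dicts, best first, with "score" (0 to 1); they miss things now and then, are a little off and sometimes report something else, mostly with a low value. They report only what shows in the picture. A call takes as long as a camera call. They do not tell look-alikes from the thing itself.
- manip.search_frame(picture, query): "rect" ([left, top, width, height] as shares, 0 to 1, of the picture: columns of its width, rows of its height, round what is visible of it).
- manip.masks_of(picture, query): "region" (400x640 bool, what is visible of it) and "rect" ([left, top, width, height] as shares, 0 to 1, of the picture: columns of its width, rows of its height, round what is visible of it).
- manip.spot_point(picture, query): "xy" ([column, row] as shares, 0 to 1, of the picture: columns of its width, rows of its height: a listed point, or the origin of a listed thing).
The state is a dict: "clock": time; "joint_positions": joint angles; "dq": joint speeds; "joint_torque": joint torques, N m; "tool_pos": TCP position; "orientation": TCP orientation; "wrist_force": force on the tool from outside, world axes, zero at the start; "moment": the same for the moment, N m; "grip_width": finger opening in mm; "grasp_force": force on a finger pad.
Only numpy, scipy, OpenCV 4.12 (cv2) and the standard library are available. Lean on these libraries where they do the work, as an engineer would, in place of code of your own. Each camera call takes 0.05 s, during which the arm holds its last target. There are 200 camera calls.

## Task

Fit the die head with the yellow band into the pipe-threading power drive that lies on the bench: splined end down, turn it until its splines mesh with the slots of the drive's ring, then slide it fully home against the ejector spring until its shoulder sits flat on the ring. Finish while still holding it pressed down there with the gripper (without your push the spring lifts it again), so that I can throw the locking pin; leave the blue-banded die head, the pipe tee and the wire brush where they are.

Things in the scene. Friction and masses are not known exactly. Their poses are not given: they have to be found in the camera images.
- die_head_center (a point): Centre of the die head to fit, half-way up its 78 mm height: loose, 0.45 to 0.7 kg, dark steel, YELLOW band, 21 mm bore, standing upright. z runs up its axis; x, and every 45 degrees from it, points through the middle of a spline and of a nose flat above it. Round shoulder of radius 37 mm from 28 to 44 mm above its foot.
- die_head_nose (a point): Middle of the die head's octagonal steel nose, where it is gripped: 44 mm across flats, from 44 to 78 mm above its foot (this point 61 mm up). Same axes as the centre: x is square to a flat.
- die_head_foot (a point): Centre of the die head's underside. Its shank tapers out from radius 20 mm here to 24.5 mm at 8 mm up and 25.5 mm from 18 to 28 mm up. 8 even splines, 9 mm wide, reaching out to radius 31 mm, run from 8 to 28 mm up; their lower ends (8 to 16 mm up) are wedges that narrow to 2 mm. At 28 mm up is the flat underside of the shoulder.
- ring_face (a point): Centre of the top face of the drive's splined ring, about 95 mm above the bench, z up its axis. Socket with 8 even slots between 8 bright teeth; teeth 10.5 mm wide reaching in to radius 27.5 mm, slots out to radius 33.5 mm, both 32 mm deep. x, and every 45 degrees from it, points through the middle of a slot. Geared to the motor: it turns only above about 4 N m.
- ejector (a joint): Travel (m) of the sprung ejector plate in the bottom of the socket, on which the die head's foot lands: 0 at rest, 20 mm below the ring face; 0.008 fully pressed, 28 mm below it, where the die head's shoulder meets the ring face. The spring pushes up with 10 N at 0 and 16 N at 0.008, more than the die head's weight.
- drive: The orange power drive, fixed, lying on its side; origin on the bench under the ring's axis. Gear housing 154 mm across, 93 mm high; motor barrel, black grip and battery reach 475 mm from the axis along its +x, none higher than 97 mm. A black locking-pin knob sticks out of the housing's side to 108 mm from the axis.
- die_head: The yellow-banded die head itself; origin at its foot, axes as above.
- spare_head_center (a point): Centre (39 mm up) of the other die head, a bystander of the same shape with a BLUE band and a wider 34 mm bore; it stands on the bench.
- tee_center (a point): Centre of a galvanised pipe tee, 70 by 56 mm, 41 mm high, lying on the bench (bystander).
- brush_center (a point): A wooden wire brush with brass bristles, 220 by 26 mm, 32 mm high, lying on the bench along its x axis (bystander); the point is at mid-height.
Things that resemble listed ones, but are neither listed nor needed, are in the scene too. What is shaped like the die_head but pink is not meant.

How it is judged (in metres and radians):
At the end, for the whole second after the job is handed in: The yellow-banded die head stands upright (within 3 degrees) in the ring with its splines meshed, its shoulder within 2 mm of the ring face and its axis within 4 mm of the ring's, the ejector spring pressed at least 6 mm, at rest, and the robot's gripper is still holding or pressing it there (z of die_head_center in the frame of ring_face between 0.009 and 0.013 m and horizontal distance between die_head_center and ring_face below 0.004 m and angle between die_head_center's own z axis and vertical below 0.05 rad and value of joint ejector above 0.006 m and contact force between any of the fingers, the arm and die_head above 2 N and linear speed of die_head below 0.01 m/s); the arm keeps its last pose, push and grip.
It fails at once if the blue-banded die head is shifted by more than 25 mm (distance of spare_head_center from where it was at the start of the episode above 0.025 m).
It fails at once if the pipe tee is shifted by more than 25 mm (distance of tee_center from where it was at the start of the episode above 0.025 m).
It fails at once if the wire brush is shifted by more than 25 mm (distance of brush_center from where it was at the start of the episode above 0.025 m).
It also fails if it takes over 42 s, if anything falls off the work surface, if the arm or the gripper's body presses on something with over 40 N, if the wrist force passes 120 N, or if a joint passes its speed limit or range.

## Working session

There is one attempt and no reset: what is moved stays moved. The work goes in short steps, Python scripts to look and compute and a tool call to move; the robot and the scene stay as the last step left them, time stands still between calls to the robot, and variables do not carry over. Pictures are saved under pics/ and viewed, at most 10 in all, crops included, and the job is handed in when it is done.

Besides the shell and the picture viewer there is one more tool, called after "Request:" in YAML: its name, and indented under it one key for each argument. jog_arm: Moves the arm, as the interface text tells. Its arguments: {"type":"object","properties":{"increments":{"type":"array","items":{"type":"object","properties":{"grip":{"type":"number"},"dx":{"type":"number"},"dy":{"type":"number"},"dz":{"type":"number"},"yaw":{"type":"number"}}}},"newtons":{"type":"number"}},"required":["increments"]}

```bash
mkdir -p pics; cat > h.py <<'E'
import numpy as np, cv2
from rig import manip
def save(p,n,crop=None,s=1):
    c=p["color"]
    if crop: c=c[crop[1]:crop[3],crop[0]:crop[2]]
    cv2.imwrite(f"pics/{n}.png",cv2.resize(c[:,:,::-1],None,fx=s,fy=s,interpolation=cv2.INTER_CUBIC))
def cloud(p):
    z=p["z_map"];v,u=np.mgrid[:400,:640];K=p["camera_matrix"]
    c=np.stack([(u-K[0,2])/K[0,0]*z,(v-K[1,2])/K[1,1]*z,z,np.ones_like(z)],-1)
    w=(c@np.linalg.inv(p["view"]).T)[...,:3]; w[z<=0]=np.nan; return w
def ray(p,u,v,h):
    "point on pixel ray at world height h"
    K=p["camera_matrix"];T=np.linalg.inv(p["view"])
    d=T[:3,:3]@[(u-K[0,2])/K[0,0],(v-K[1,2])/K[1,1],1];o=T[:3,3]
    return o+d*(h-o[2])/d[2]
E
python3 - <<'E'
from h import *
s=manip.state();print(s["clock"],s["orientation"],s["wrist_force"],s["grip_width"])
ims=[]
for n in("top","side"):
    p=manip.snapshot(n);ims.append(p["color"]);w=cloud(p)
    for q in("die_head_center","die_head_nose","spare_head_center","ring_face","drive","tee_center","brush_center"):
        for r in manip.spot_point(p,q)[:4]:
            u,v=r["xy"][0]*640,r["xy"][1]*400
            print(n,q,round(r["score"],2),round(u),round(v),w[min(399,int(v)),min(639,int(u))].round())
cv2.imwrite("pics/a.png",cv2.resize(np.vstack(ims)[:,:,::-1],(480,600),interpolation=cv2.INTER_AREA))
cv2.imwrite("pics/top.png",ims[0][:,:,::-1])
E
```

```text
0.0 [-3.13960843e+00  2.03673790e-05  2.82684793e+00] [-0.03163165  0.58805996 -0.28266843] 85.56086447900209
top die_head_center 0.6 294 229 [511. -85.  50.]
top die_head_center 0.55 285 176 [637. -65.  62.]
top die_head_nose 0.96 292 227 [513. -80.  51.]
top die_head_nose 0.94 285 177 [637. -65.  53.]
top spare_head_center 0.72 397 224 [ 516. -327.   51.]
top ring_face 0.97 164 228 [514. 220.  73.]
top ring_face 0.71 296 228 [512. -91.  64.]
top drive 0.71 175 234 [502. 191.  74.]
top tee_center 0.79 363 147 [ 711. -256.   37.]
top brush_center 0.9 460 235 [ 489. -480.   31.]
top brush_center 0.2 294 229 [509. -83.  48.]
side die_head_center 0.8 352 246 [512. -64.  55.]
side die_head_center 0.73 291 244 [632. -42.  63.]
side die_head_center 0.73 279 199 [ 705. -243.   27.]
side die_head_nose 0.62 354 237 [511. -64.  75.]
side die_head_nose 0.62 291 239 [629. -42.  76.]
side spare_head_center 0.6 355 183 [ 524. -305.   52.]
side ring_face 0.75 339 361 [513. 198.  72.]
side drive 0.76 335 396 [512. 257.  93.]
side drive 0.45 369 164 [ 492. -472.   23.]
side tee_center 0.79 276 199 [ 712. -240.   31.]
side tee_center 0.16 340 358 [512. 193.  71.]
side brush_center 0.85 367 165 [ 495. -501.    1.]
```

View pics/top.png

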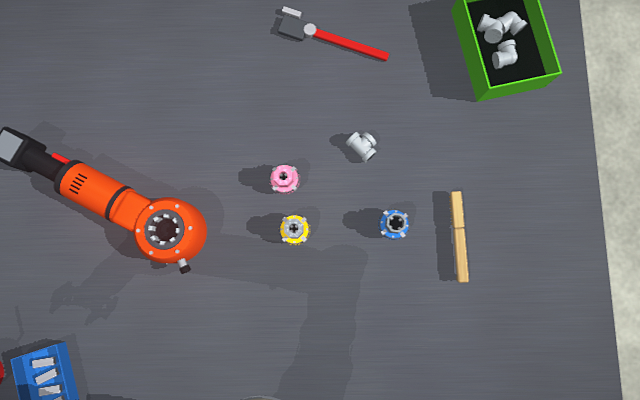

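The picture shows three die-head shapes: yellow band at (294,229), pink at (285,177) and blue at (397,224). The yellow one fits the description. The drive ring is at (164,229), the tee at (363,147) and the brush at (459,236). I'll confirm the yellow one in an enlarged crop and measure roughly.

```bash
python3 - <<'E'
from h import *
p=manip.snapshot("top");save(p,"crop",(120,140,420,270),2.6)
w=cloud(p)
for n,(u,v),r in(("yel",(294,229),18),("ring",(165,229),45)):
    m=np.zeros((400,640),bool);yy,xx=np.mgrid[:400,:640];m=(xx-u)**2+(yy-v)**2<r*r
    q=w[m];q=q[~np.isnan(q[:,0])]
    for lo,hi in((25,36),(36,52),(65,85),(85,100)):
        k=q[(q[:,2]>lo)&(q[:,2]<hi)]
        if len(k)>5: print(n,lo,hi,len(k),np.median(k,0).round(1),((k.max(0)+k.min(0))/2).round(1),(np.ptp(k,0)).round(1))
print("yel ray top",ray(p,294,229,78), "ring ray",ray(p,164.5,229,95))
print(np.linalg.inv(p["view"])[:3,3], p["camera_matrix"][0,0])
E
```

```text
yel 36 52 486 [506.7 -85.8  44.6] [509.5 -84.5  44. ] [72.3 72.1 15.8]
yel 65 85 243 [509.1 -84.3  77.8] [508.8 -84.3  73.9] [42.5 42.3 17.7]
ring 25 36 66 [490.5 145.2  30. ] [519.3 215.   30.5] [167.7 161.   10.6]
ring 36 52 96 [503.2 142.9  43.9] [516.  208.8  44. ] [161.4 149.2  15.5]
ring 65 85 1288 [512.6 212.6  77.8] [504.8 226.5  75.1] [181.2 184.1  19.9]
ring 85 100 2774 [518.  217.2  92.7] [514.5 226.4  92.4] [154.  176.   14.8]
yel ray top [506.2405539 -86.6600972  78.       ] ring ray [509.9555737  209.06347106  95.        ]
[ 420.18765895 -150.56264712 1158.51253319] 466.7628099784338
```

View pics/crop.png

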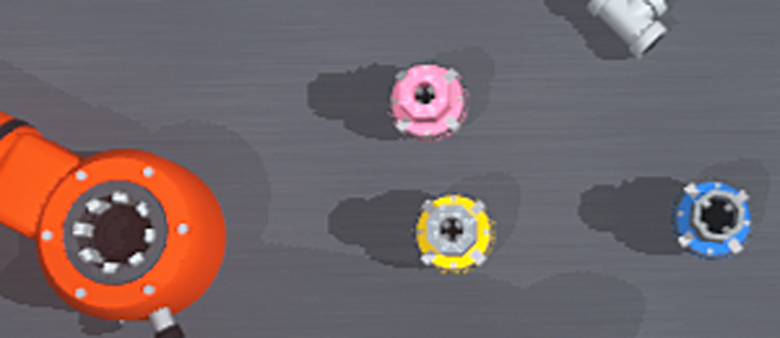

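The crop confirms yellow: a dark nose with a yellow band, near (452,232) in the crop, and neither pink nor blue. It sits at about (509,-84), the ring at about (512,213). Next I check the wrist-camera offset and plan the flight.

```bash
cat >> h.py <<'E'
def totool(dx,dy):
    y=manip.state()["orientation"][2];return np.round([np.cos(y)*dx+np.sin(y)*dy,np.sin(y)*dx-np.cos(y)*dy],1)
def goto(x,y):
    t=manip.state()["tool_pos"];return totool(x-t[0],y-t[1])
E
python3 - <<'E'
from h import *
p=manip.snapshot("wrist");T=np.linalg.inv(p["view"]);t=manip.state()["tool_pos"]
d=T[:3,3]-t;print("cam rel tool",totool(*d[:2]),d[2],"fwd",totool(*T[:2,2]),T[2,2],"right",T[:3,0].round(2),p["camera_matrix"][0,0])
print(goto(512,213))
E
```

```text
cam rel tool [82.6 -0.1] 142.2363161001756 fwd [-0.3 -0. ] -0.9470209206213186 right [ 0.31  0.95 -0.  ] 295.93202767462293
[-420.9 -263.9]
```

Request:
jog_arm:
  increments:
    - {"dx":-35,"dy":-22}
    - {"dx":-35,"dy":-22}
    - {"dx":-35,"dy":-22}
    - {"dx":-35,"dy":-22}
    - {"dx":-35,"dy":-22}
    - {"dx":-35,"dy":-22}
    - {"dx":-35,"dy":-22}
    - {"dx":-35,"dy":-22}

```text
invalid input
```

Request:
jog_arm:
  increments:
    - {"dx":-35,"dy":-22}
    - {"dx":-35,"dy":-22}
    - {"dx":-35,"dy":-22}
    - {"dx":-36,"dy":-22}
    - {}
    - {}
    - {}

```text
invalid input
```

```bash
python3 - <<'E'
from h import *
s=manip.state();print(s["clock"],s["tool_pos"],s["orientation"],s["joint_positions"],s["wrist_force"])
p=manip.snapshot("wrist");save(p,"ring",None,1.25);np.save("ring.npy",p,allow_pickle=True)
for r in manip.spot_point(p,"ring_face")[:3]:
    print(r["score"],np.array(r["xy"])*[640,400],ray(p,r["xy"][0]*640,r["xy"][1]*400,95))
print(goto(512,213))
E
```

```text
0.9 [193.47313599 594.27275775 231.2642197 ] [-3.14149575e+00 -5.84411824e-05  2.82680286e+00] [-1.31887902  0.38341603  0.01639905  1.3701113  -0.00630225  1.38820953
 -0.04651903] [ 0.67996143 -0.84319117  0.32294197]
[-420.9 -263.9]
```

View pics/ring.png

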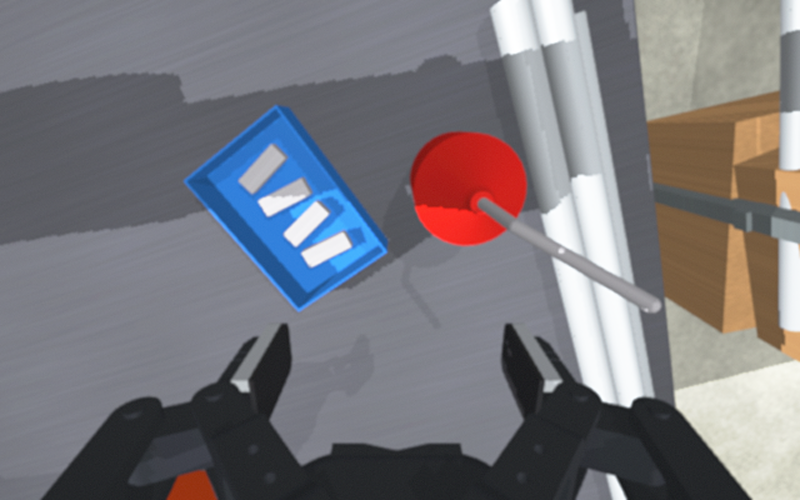

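The picture (still at the start pose) shows the blue box at (285,210), the red funnel at (470,190) and the fingers at the bottom. The move was refused for its format, so I'll give every field in each row.

Request:
jog_arm:
  increments:
    - {"dx":-35,"dy":-22,"dz":0,"yaw":0,"grip":100}
    - {"dx":-35,"dy":-22,"dz":0,"yaw":0,"grip":100}
    - {"dx":-35,"dy":-22,"dz":0,"yaw":0,"grip":100}
    - {"dx":-35,"dy":-22,"dz":0,"yaw":0,"grip":100}
    - {"dx":-35,"dy":-22,"dz":0,"yaw":0,"grip":100}
    - {"dx":-35,"dy":-22,"dz":0,"yaw":0,"grip":100}
  newtons: 60

```text
clock: 1.6
tool_pos: [353.2, 402.4, 231.5]
orientation: [3.141, 0.0, 2.827]
wrist_force: [0.5, 0.1, -0.3]
grip_width: 85.7
grasp_force: 0.0
```

Request:
jog_arm:
  increments:
    - {"dx":-35,"dy":-22,"dz":0,"yaw":0,"grip":100}
    - {"dx":-35,"dy":-22,"dz":0,"yaw":0,"grip":100}
    - {"dx":-35,"dy":-22,"dz":0,"yaw":0,"grip":100}
    - {"dx":-35,"dy":-22,"dz":0,"yaw":0,"grip":100}
    - {"dx":-35,"dy":-22,"dz":0,"yaw":0,"grip":100}
    - {"dx":-36,"dy":-22,"dz":0,"yaw":0,"grip":100}
    - {"dx":0,"dy":0,"dz":0,"yaw":0,"grip":100}
    - {"dx":0,"dy":0,"dz":0,"yaw":0,"grip":100}

```text
clock: 2.4
tool_pos: [512.6, 211.8, 231.3]
orientation: [-3.141, 0.0, 2.824]
wrist_force: [-0.7, 0.0, -0.2]
grip_width: 85.6
grasp_force: 0.0
```

```bash
python3 - <<'E'
from h import *
s=manip.state();print(s["clock"],s["tool_pos"],s["orientation"],s["joint_positions"],s["wrist_force"])
p=manip.snapshot("wrist");save(p,"ring2",None,1.25);np.save("ring.npy",p,allow_pickle=True)
for r in manip.spot_point(p,"ring_face")[:3]:
    print(r["score"],np.array(r["xy"])*[640,400],ray(p,r["xy"][0]*640,r["xy"][1]*400,95))
print(goto(512,213))
E
```

```text
2.4 [512.5964385  211.84290182 231.27201326] [-3.14146737e+00  1.17014333e-05  2.82401491e+00] [-0.71258387  0.23288263  0.31670263  1.5803914  -0.07379089  1.34019666
  0.86622767] [-0.7252565   0.02459478 -0.16963676]
[-1.  -0.9]
```

View pics/ring2.png

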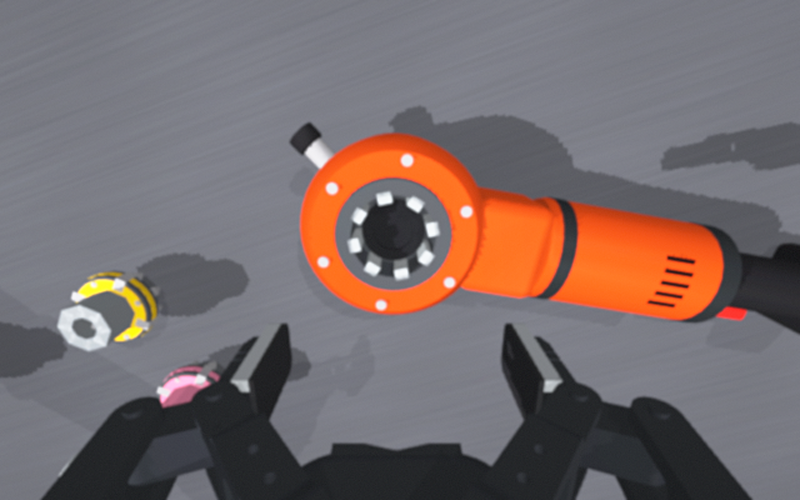

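The ring sits at (394,235) in the picture with 8 bright teeth around it, the drive body to its right. I'll rectify the ring plane and fit the centre and tooth phase.

```bash
cat >> h.py <<'E'
def rect(p,c,h,half=50,s=6):
    "top view (s px/mm) of plane z=h about c; column=+x world, row=+y world"
    g=np.array([[-half,-half],[half,-half],[half,half],[-half,half]],float)
    P=np.c_[g+c,np.full(4,h),np.ones(4)]@p["view"].T;uv=P[:,:3]@p["camera_matrix"].T;uv=uv[:,:2]/uv[:,2:]
    H=cv2.getPerspectiveTransform(uv.astype(np.float32),((g+half)*s).astype(np.float32))
    return cv2.warpPerspective(p["color"],H,(2*half*s,2*half*s),flags=cv2.INTER_CUBIC)
def circ(q):
    A=np.c_[2*q,np.ones(len(q))];b=(q**2).sum(1);x=np.linalg.lstsq(A,b,rcond=None)[0];return x[:2],np.sqrt(x[2]+x[:2]@x[:2])
E
cat > ring.py <<'E'
from h import *
p=np.load("ring.npy",allow_pickle=True).item();w=cloud(p)
c=ray(p,394/1.25,235/1.25,95)[:2]
d=np.hypot(w[...,0]-c[0],w[...,1]-c[1]);print("face z",np.nanmedian(w[...,2][(d>36)&(d<42)]),"teeth z",np.nanmedian(w[...,2][(d>28)&(d<33)]))
im=rect(p,c,95);cv2.imwrite("pics/rr.png",im[:,:,::-1])
hsv=cv2.cvtColor(im,cv2.COLOR_RGB2HSV)
m=((hsv[...,2]>185)&(hsv[...,1]<50)).astype(np.uint8)
n,l,st,ce=cv2.connectedComponentsWithStats(m)
pts=[]
for i in range(1,n):
    x=ce[i]/6-50;r=np.hypot(*x)
    if st[i,4]>300: print(x.round(1),st[i,4]/36,round(r,1))
    if st[i,4]>300 and r<40: pts.append(x)
q=np.array(pts);cc,R=circ(q);a=np.degrees(np.arctan2(*(q-cc).T[::-1]))
print("teeth centre",c+cc,R,(a%45).round(1), "phase", np.degrees(np.angle(np.exp(8j*np.radians(a)).mean()))/8%45)
# outer orange edge of dark ring
o=((hsv[...,1]>150)&(hsv[...,0]<20)).astype(np.uint8)
inner=[]
for t in np.radians(np.arange(0,360,3)):
    for r in np.arange(33,50,.1):
        x=cc+r*np.array([np.cos(t),np.sin(t)]);ij=((x+50)*6).astype(int)
        if (ij<0).any() or (ij>599).any(): break
        if o[ij[1],ij[0]]: inner.append(x);break
ci,Ri=circ(np.array(inner));print("orange edge",c+ci,Ri,len(inner))
E
python3 ring.py
```

```text
face z 281.85362504554803 teeth z 313.7929769479359
[ -2.2 -32.5] 94.69444444444444 32.6
[-48.2 -33. ] 28.11111111111111 58.5
[ 20.7 -26. ] 99.16666666666667 33.3
[-23.3 -20.9] 91.13888888888889 31.3
[32.3 -4.8] 96.75 32.7
[-30.1   1.9] 94.25 30.2
[24.2 17.8] 127.61111111111111 30.1
[-18.7  22.8] 96.36111111111111 29.5
[-49.1  26.8] 13.083333333333334 55.9
[ 4.5 29.6] 98.80555555555556 29.9
[49.1 30. ] 10.222222222222221 57.5
teeth centre [511.52382092 208.91217862] 31.176462849221178 [39.3 39.1 38.5 39.3 38.4 39.9 38.8 38.5] phase 38.9835010377046
orange edge [511.56594991 209.32057497] 45.969385270271566 120
```

View pics/rr.png

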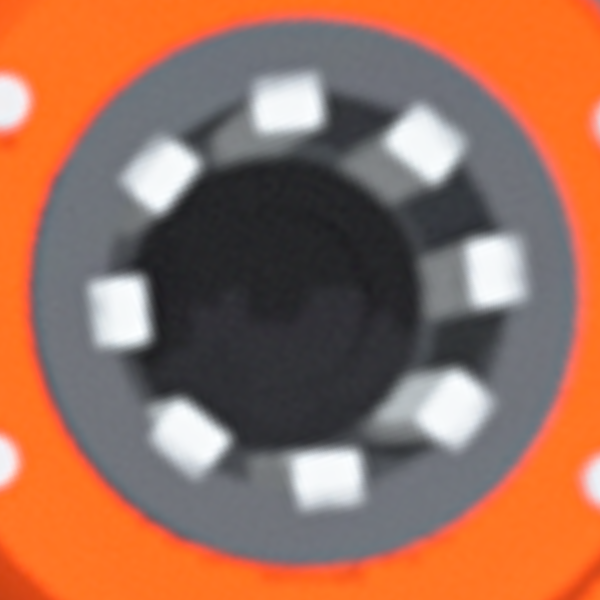

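The ring shows its 8 teeth evenly spaced. Its centre is about (511.5,209.1), teeth are at 39° mod 45, so slots are at 16.5°. Now over the die head.

Request:
jog_arm:
  increments:
    - {"dx":-13,"dy":-40,"dz":0,"yaw":0,"grip":100}
    - {"dx":-13,"dy":-40,"dz":0,"yaw":0,"grip":100}
    - {"dx":-13,"dy":-40,"dz":0,"yaw":0,"grip":100}
    - {"dx":-13,"dy":-40,"dz":5,"yaw":0,"grip":100}
    - {"dx":-13,"dy":-40,"dz":5,"yaw":0,"grip":100}
    - {"dx":-12,"dy":-40,"dz":5,"yaw":0,"grip":100}
    - {"dx":-12,"dy":-40,"dz":0,"yaw":0,"grip":100}
    - {"dx":0,"dy":0,"dz":0,"yaw":0,"grip":100}

```text
clock: 3.3
tool_pos: [509.1, -86.2, 216.7]
orientation: [-3.14, 0.001, 2.82]
wrist_force: [-0.8, -0.3, 0.3]
grip_width: 85.4
grasp_force: 0.0
```

Request:
jog_arm:
  increments:
    - {"dx":0,"dy":0,"dz":0,"yaw":0,"grip":100}

```text
clock: 3.4
tool_pos: [510.0, -80.2, 216.4]
orientation: [3.141, -0.0, 2.827]
wrist_force: [-1.1, 0.2, -0.5]
grip_width: 85.5
grasp_force: 0.0
```

```bash
cat > die.py <<'E'
from h import *
s=manip.state();print(s["clock"],s["tool_pos"],s["orientation"],s["joint_positions"])
p=manip.snapshot("wrist");np.save("die.npy",p,allow_pickle=True)
w=cloud(p);near=np.hypot(w[...,0]-509,w[...,1]+84)<45
hsv=cv2.cvtColor(p["color"],cv2.COLOR_RGB2HSV)
t=near&(abs(w[...,2]-78)<2.5);q=w[t]
print("top",len(q),q.mean(0),(q.max(0)+q.min(0))/2,np.ptp(q,axis=0))
(cx,cy),(a,b),th=cv2.minAreaRect(cv2.convexHull(q[:,:2].astype(np.float32)));print("minrect",cx,cy,a,b,th)
sh=near&(abs(w[...,2]-44)<2.5);q2=w[sh];r=q2[:,:2];print("shoulder",len(r),(r.max(0)+r.min(0))/2,np.ptp(r,axis=0))
c=np.array([cx,cy]);A=rect(p,c,78);B=rect(p,c,44)
cv2.imwrite("pics/dd.png",np.hstack([A,B])[::2,::2,::-1].repeat(1,0))
E
python3 die.py
```

```text
3.4 [509.98335389 -80.24618526 216.40288733] [ 3.14098427e+00 -5.04144455e-06  2.82678402e+00] [-0.36609363  0.1620794   0.52165365  1.70931725 -0.08435898  1.29229585
  1.42910173]
top 1229 [509.80464002 -86.79502565  77.49049031] [510.52484521 -86.95343564  77.66570069] [44.77863786 43.88443785  4.27221812]
minrect 510.3664245605469 -86.86324310302734 43.79737091064453 44.25920867919922 44.557498931884766
shoulder 1595 [510.27530253 -87.16683713] [73.10974804 73.2866082 ]
```

View pics/dd.png

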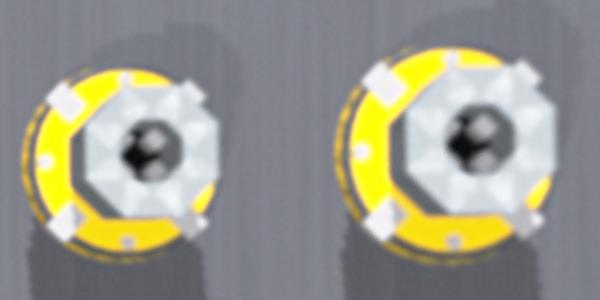

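The die head shows its octagon flats square to the world axes, with the nose centred at about (510.4,-86.9). Measured sizes are 44 across flats, 73 shoulder and z 78, all consistent. I turn the tool 18° so that its y axis is square to a flat.

Request:
jog_arm:
  increments:
    - {"dx":0,"dy":0,"dz":10,"yaw":-6,"grip":100}
    - {"dx":0,"dy":0,"dz":20,"yaw":-6,"grip":100}
    - {"dx":0,"dy":0,"dz":10,"yaw":-6,"grip":100}
    - {"dx":0,"dy":-7,"dz":0,"yaw":0,"grip":100}
    - {"dx":0,"dy":0,"dz":0,"yaw":0,"grip":100}
    - {"dx":0,"dy":0,"dz":0,"yaw":0,"grip":100}
    - {"dx":0,"dy":0,"dz":0,"yaw":0,"grip":100}

```text
clock: 4.15
tool_pos: [510.5, -87.5, 177.0]
orientation: [3.141, 0.001, 3.14]
wrist_force: [-0.3, -0.2, 0.2]
grip_width: 85.2
grasp_force: 0.0
```

```bash
python3 die.py
```

```text
4.15 [510.50911637 -87.47776638 177.02284048] [3.14145376e+00 1.21119042e-03 3.14012984e+00] [-0.32212278  0.19507504  0.49303414  1.76272493 -0.09868379  1.20698564
  1.76741055]
top 1623 [509.98463093 -86.94263991  77.48645255] [510.67590724 -87.05294376  77.57684075] [44.92475646 43.93695413  3.98194425]
minrect 510.649658203125 -86.97345733642578 44.56595993041992 44.179054260253906 43.59919357299805
shoulder 1953 [508.4758159  -87.19531515] [69.61081187 73.43522879]
```

Well centred. I descend to TCP z ≈ 47 and grip.

Request:
jog_arm:
  increments:
    - {"dx":0,"dy":0,"dz":30,"yaw":0,"grip":100}
    - {"dx":0,"dy":0,"dz":30,"yaw":0,"grip":100}
    - {"dx":0,"dy":0,"dz":30,"yaw":0,"grip":100}
    - {"dx":0,"dy":0,"dz":25,"yaw":0,"grip":100}
    - {"dx":0,"dy":0,"dz":15,"yaw":0,"grip":100}
    - {"dx":0,"dy":0,"dz":0,"yaw":0,"grip":100}
    - {"dx":0,"dy":0,"dz":0,"yaw":0,"grip":100}
  newtons: 90

```text
clock: 4.9
tool_pos: [510.3, -87.9, 46.8]
orientation: [-3.141, 0.0, 3.141]
wrist_force: [0.4, -1.4, 0.3]
grip_width: 85.4
grasp_force: 0.0
```

Request:
jog_arm:
  increments:
    - {"dx":0,"dy":0,"dz":0,"yaw":0,"grip":0}
    - {"dx":0,"dy":0,"dz":0,"yaw":0,"grip":0}
    - {"dx":0,"dy":0,"dz":0,"yaw":0,"grip":0}
    - {"dx":0,"dy":0,"dz":0,"yaw":0,"grip":0}
    - {"dx":0,"dy":0,"dz":0,"yaw":0,"grip":0}
    - {"dx":0,"dy":0,"dz":0,"yaw":0,"grip":0}
    - {"dx":0,"dy":0,"dz":0,"yaw":0,"grip":0}
    - {"dx":0,"dy":0,"dz":0,"yaw":0,"grip":0}

```text
clock: 5.7
tool_pos: [510.7, -87.6, 47.5]
orientation: [3.141, 0.002, 3.141]
wrist_force: [-2.0, 1.1, 7.4]
grip_width: 42.4
grasp_force: 90.6
```

Held at 42.4 mm and 90 N. I lift and carry it to the ring.

Request:
jog_arm:
  increments:
    - {"dx":0,"dy":0,"dz":-20,"yaw":0,"grip":0}
    - {"dx":0,"dy":0,"dz":-35,"yaw":0,"grip":0}
    - {"dx":0,"dy":0,"dz":-40,"yaw":0,"grip":0}
    - {"dx":0,"dy":10,"dz":-30,"yaw":0,"grip":0}
    - {"dx":0,"dy":25,"dz":-5,"yaw":0,"grip":0}
    - {"dx":0,"dy":35,"dz":0,"yaw":0,"grip":0}
    - {"dx":0,"dy":40,"dz":0,"yaw":0,"grip":0}
    - {"dx":0,"dy":40,"dz":0,"yaw":0,"grip":0}

```text
clock: 6.5
tool_pos: [509.1, 63.2, 175.7]
orientation: [-3.141, -0.002, 3.14]
wrist_force: [1.1, 0.2, -7.0]
grip_width: 42.8
grasp_force: 93.9
```

Request:
jog_arm:
  increments:
    - {"dx":0,"dy":40,"dz":0,"yaw":0,"grip":0}
    - {"dx":0,"dy":40,"dz":0,"yaw":0,"grip":0}
    - {"dx":0,"dy":35,"dz":0,"yaw":0,"grip":0}
    - {"dx":0,"dy":20,"dz":0,"yaw":0,"grip":0}
    - {"dx":0,"dy":10,"dz":0,"yaw":-5.5,"grip":0}
    - {"dx":0,"dy":0,"dz":0,"yaw":-5.5,"grip":0}
    - {"dx":0,"dy":0,"dz":0,"yaw":-5.5,"grip":0}
    - {"dx":0,"dy":0,"dz":0,"yaw":0,"grip":0}

```text
clock: 7.3
tool_pos: [509.4, 206.8, 175.3]
orientation: [-3.141, -0.002, -2.853]
wrist_force: [-0.4, 0.2, -7.2]
grip_width: 42.8
grasp_force: 93.8
```

Request:
jog_arm:
  increments:
    - {"dx":0,"dy":0,"dz":0,"yaw":0,"grip":0}
    - {"dx":0,"dy":0,"dz":0,"yaw":0,"grip":0}

```text
clock: 7.5
tool_pos: [509.9, 206.8, 175.9]
orientation: [-3.141, -0.001, -2.857]
wrist_force: [-0.5, 0.8, -8.1]
grip_width: 42.7
grasp_force: 93.8
```

```bash
python3 - <<'E'
from h import *
s=manip.state();print(s["clock"],s["tool_pos"],s["orientation"],np.degrees(s["orientation"][2])%360,s["wrist_force"],s["moment"],s["grip_width"],goto(511.4,209.1))
p=manip.snapshot("wrist");q=manip.snapshot("side")
a=cv2.resize(p["color"],(400,250));b=cv2.resize(q["color"][250:400,220:460],(400,250))
cv2.imwrite("pics/held.png",np.hstack([a,b])[:,:,::-1])
E
```

```text
7.5 [509.91466611 206.84396762 175.94530509] [-3.14143290e+00 -8.31695806e-04 -2.85673781e+00] 196.32098032765805 [-0.45900858  0.75680964 -8.07419104] [-0.00718504  0.04562585  0.01170355] 42.67027954628585 [-2.1  1.7]
```

View pics/held.png

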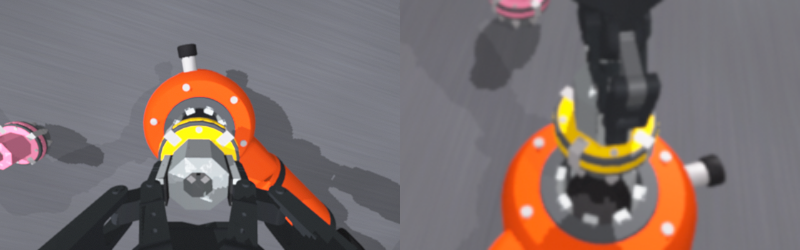

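Left (wrist): the head is held at (200,170) with the ring behind it. Right (side): it is upright just above the ring. I correct by about 2 mm and descend in stages, watching force.

Request:
jog_arm:
  increments:
    - {"dx":-2.1,"dy":1.7,"dz":10,"yaw":0,"grip":0}
    - {"dx":0,"dy":0,"dz":15,"yaw":0,"grip":0}
    - {"dx":0,"dy":0,"dz":7,"yaw":0,"grip":0}
    - {"dx":0,"dy":0,"dz":4,"yaw":0,"grip":0}
    - {"dx":0,"dy":0,"dz":0,"yaw":0,"grip":0}
    - {"dx":0,"dy":0,"dz":0,"yaw":0,"grip":0}

```text
clock: 8.2
tool_pos: [512.0, 209.4, 140.7]
orientation: [3.142, 0.001, -2.854]
wrist_force: [0.6, 0.4, -5.5]
grip_width: 42.8
grasp_force: 93.7
```

Request:
jog_arm:
  increments:
    - {"dx":0,"dy":0,"dz":4,"yaw":0,"grip":0}
    - {"dx":0,"dy":0,"dz":3,"yaw":0,"grip":0}
    - {"dx":0,"dy":0,"dz":0,"yaw":0,"grip":0}

```text
clock: 8.5
tool_pos: [511.4, 209.3, 132.8]
orientation: [-3.142, -0.001, -2.854]
wrist_force: [-1.0, 0.7, -6.1]
grip_width: 42.2
grasp_force: 93.7
```

No contact force yet, continuing down.

Request:
jog_arm:
  increments:
    - {"dx":0,"dy":0,"dz":3,"yaw":0,"grip":0}
    - {"dx":0,"dy":0,"dz":2,"yaw":0,"grip":0}
    - {"dx":0,"dy":0,"dz":0,"yaw":0,"grip":0}

```text
clock: 8.8
tool_pos: [511.5, 209.3, 127.9]
orientation: [-3.141, -0.001, -2.854]
wrist_force: [-0.1, -0.5, -6.8]
grip_width: 42.5
grasp_force: 93.7
```

Request:
jog_arm:
  increments:
    - {"dx":0,"dy":0,"dz":2,"yaw":0,"grip":0}
    - {"dx":0,"dy":0,"dz":2,"yaw":0,"grip":0}
    - {"dx":0,"dy":0,"dz":0,"yaw":0,"grip":0}

```text
clock: 9.1
tool_pos: [511.5, 209.3, 123.9]
orientation: [-3.141, -0.001, -2.854]
wrist_force: [-0.2, -0.6, -5.9]
grip_width: 42.2
grasp_force: 93.7
```

Request:
jog_arm:
  increments:
    - {"dx":0,"dy":0,"dz":2,"yaw":0,"grip":0}
    - {"dx":0,"dy":0,"dz":2,"yaw":0,"grip":0}
    - {"dx":0,"dy":0,"dz":0,"yaw":0,"grip":0}

```text
clock: 9.4
tool_pos: [512.0, 209.5, 121.1]
orientation: [3.141, 0.001, -2.854]
wrist_force: [-2.8, -2.2, 2.8]
grip_width: 42.7
grasp_force: 95.0
```

Request:
jog_arm:
  increments:
    - {"dx":0,"dy":0,"dz":2,"yaw":0,"grip":0}
    - {"dx":0,"dy":0,"dz":2,"yaw":0,"grip":0}
    - {"dx":0,"dy":0,"dz":0,"yaw":0,"grip":0}

```text
clock: 9.7
tool_pos: [512.1, 209.5, 116.9]
orientation: [3.141, 0.001, -2.854]
wrist_force: [-3.5, -0.9, 7.1]
grip_width: 42.5
grasp_force: 95.4
```

Request:
jog_arm:
  increments:
    - {"dx":0,"dy":0,"dz":1,"yaw":0,"grip":0}
    - {"dx":0,"dy":0,"dz":0,"yaw":0,"grip":0}
    - {"dx":0,"dy":0,"dz":0,"yaw":0,"grip":0}

```text
clock: 10.0
tool_pos: [512.1, 209.5, 116.2]
orientation: [3.141, 0.001, -2.854]
wrist_force: [-4.3, -1.7, 7.5]
grip_width: 42.6
grasp_force: 95.5
```

The spring is compressing as expected. I press on until the shoulder stops on the ring.

Request:
jog_arm:
  increments:
    - {"dx":0,"dy":0,"dz":1,"yaw":0,"grip":0}
    - {"dx":0,"dy":0,"dz":1,"yaw":0,"grip":0}
    - {"dx":0,"dy":0,"dz":0,"yaw":0,"grip":0}

```text
clock: 10.3
tool_pos: [512.1, 209.6, 114.7]
orientation: [3.141, 0.001, -2.854]
wrist_force: [-5.4, -1.9, 11.9]
grip_width: 42.8
grasp_force: 95.7
```

Request:
jog_arm:
  increments:
    - {"dx":0,"dy":0,"dz":1,"yaw":0,"grip":0}
    - {"dx":0,"dy":0,"dz":0,"yaw":0,"grip":0}
    - {"dx":0,"dy":0,"dz":0,"yaw":0,"grip":0}

```text
clock: 10.6
tool_pos: [512.2, 209.6, 114.6]
orientation: [3.141, 0.002, -2.854]
wrist_force: [-9.8, -2.7, 19.9]
grip_width: 42.9
grasp_force: 96.7
```

The shoulder has met the ring: TCP held at 114.6, matching the prediction of about 114.5, and the force jumped. One look to verify.

```bash
python3 - <<'E'
from h import *
p=manip.snapshot("side");w=cloud(p);h=cv2.cvtColor(p["color"],cv2.COLOR_RGB2HSV)
y=(h[...,0]>22)&(h[...,0]<35)&(h[...,1]>150)&(np.hypot(w[...,0]-512,w[...,1]-209)<60)
print("yellow z pct",np.nanpercentile(w[...,2][y],[2,50,90,98]),y.sum())
save(p,"seat",(260,290,420,400),5)
s=manip.state();print(s["clock"],s["tool_pos"],s["wrist_force"],s["grasp_force"])
E
```

```text
yellow z pct [100.77207506 112.39606214 113.68622253 114.22254642] 435
10.65 [512.17650757 209.60190004 114.61371863] [-9.32087697 -3.03497833 19.52232579] 96.74742509610951
```

View pics/seat.png

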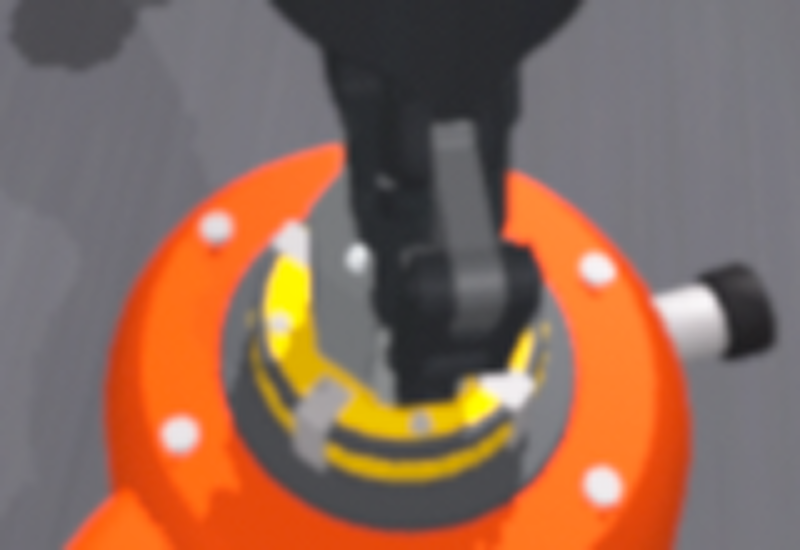

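The picture shows the shoulder flush in the ring at (410,430), with no splines visible between them. I add a small push to make sure it is at the hard stop.

Request:
jog_arm:
  increments:
    - {"dx":0,"dy":0,"dz":1,"yaw":0,"grip":0}
    - {"dx":0,"dy":0,"dz":0,"yaw":0,"grip":0}
    - {"dx":0,"dy":0,"dz":0,"yaw":0,"grip":0}
    - {"dx":0,"dy":0,"dz":0,"yaw":0,"grip":0}
    - {"dx":0,"dy":0,"dz":0,"yaw":0,"grip":0}

```text
clock: 11.15
tool_pos: [512.2, 209.6, 114.6]
orientation: [3.14, 0.002, -2.854]
wrist_force: [-13.2, -5.5, 26.3]
grip_width: 42.7
grasp_force: 97.7
```

Hard stop confirmed: z is unchanged while the force rose. I hand it in.

```bash
python3 -c "
from h import *
print(manip.close_job()); print(manip.state()['tool_pos'])"
```

```text
the job is handed in; nothing more can be done
None
the job is handed in; nothing more can be done
```

The yellow-banded die head is meshed in the drive's ring and held pressed down by the gripper (about 26 N) with its shoulder at the hard stop on the ring face; the job is handed in, but no verdict was reported.

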